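Set the stop screw of a pellet hardness tester to the setting block

ROBOT

A 6-joint arm with a two-finger parallel gripper is mounted at the origin on the work surface. World frame = base frame: x ahead of the robot, y to its left, z up, the work surface at z = 0. Lengths are in m, angles in degrees, forces in N, time in s.
With the tool pointing down it reaches from about 0.25 to 0.725 m from the base axis. Payload 9.7 kg.
Tool frame: the origin (TCP) lies midway between the tips of the shut fingers; the grasp point (between the pads) lies 19 mm behind it; z points along the fingers, y is the line along which they close (so a half turn about z gives the same grasp; the last joint's range is limited). The gripper opens to 85 mm and grips with 20 to 120 N. Pads are 22 mm wide; open, the fingers measure 114 mm over their backs; the gripper's body (76 mm by 85 mm) begins 54 mm behind the grasp point. The pads swing forward as they close: fully open they stand 13 mm farther back than shut.
Start: joints at [-68.468, 4.979, 10.078, 95.1, 0, 90], TCP at [0.202, -0.512, 0.231] pointing down, gripper open.
Joint ranges: [-179.16, 179.16], [-48.56, 103.87], [-65.8, 70.77], [-126.05, 130.52], [-82.76, 87.17], [-180, 180]. Speed limits (degrees/s): [127.2, 127.2, 147.25, 180, 180, 180].

INTERFACE

Orientations are given as [roll, pitch, yaw] about the fixed x, y, z axes, in that order (R = Rz(yaw) Ry(pitch) Rx(roll)).
In Python, from workcell import bot gives the robot as it stands.
- The arm moves only by the shell command python3 -m crank 'ROWS' [FORCE]. ROWS is JSON, a list of rows, each an object with "gripper": the finger opening in mm, from 0 to 85.4; "travel": the shift along the tool's x, y, z in mm, a list of three; "twist": the turn, a rotation vector about the tool's x, y, z in rad, a list of three. In form: [{"gripper": gripper, "travel": [tx, ty, tz], "twist": [rx, ry, rz]}, ...]. A call has 1 to 12 rows; each row shifts and turns the commanded pose from where the row before left it, along the tool's axes as they then stand; what a row does not reach is not made up. A row lasts 1/8 s, in which the tool goes at most 62.5 mm and 10.7 degrees, less where a joint would pass 70% of its speed; a pose out of reach is approached as far as the arm can. A call is refused whole if a number of a shift passes 62.5 or a number of a turn 0.188, either way. A call with a gripper value outside its range is refused whole. The fingers move at their own pace and stop on an object; FORCE is the grip in N (left out, the last holds). Time passes only in rows, so rows that do not move let the fingers close. It gives the time, the measured TCP pose, the force, the opening and the grip force at its end, in the units of the state.
- bot.get_obs(): the state, without advancing time (a new reading comes with each control period).
- bot.camera(name): name is "scene" or "top" or "wrist"; returns the picture (400x640x3 uint8, red, green, blue); there is no depth.
- bot.calibration(name): a dict with "vfov" (degrees; the focal length in pixels is half the picture's height over the tangent of half this angle, whatever the lens; pixels are square), "cx", "cy" (the principal point, pixels), "camera_from_world" (4x4, takes a point from world to camera coordinates). Camera axes: x right, y down, z forward; pixel columns grow to the right and rows downward; lengths in m; the calibration is good to about 2 mm. A picture is of the moment at which its call begins: read the wrist's pose just before it. calibration takes no time and is no camera call; for the wrist camera it gives the pose at the moment of the call.
- bot.job_done(): hands the job in; it is judged then, once.
The state is a dict: "time": time; "q": joint angles; "qd": joint speeds; "joint_efforts": joint torques, N m; "ee_pos": TCP position; "tcp_rot": TCP orientation; "wrist_force": force on the tool from outside, world axes, zero at the start; "torque": the same for the moment, N m; "opening": finger opening in m; "grasp_force": force on a finger pad.
Only numpy, scipy, OpenCV 4.12 (cv2) and the standard library are available. Lean on these libraries where they do the work, as an engineer would, in place of code of your own. Each camera call takes 0.05 s, during which the arm holds its last target. There are 200 camera calls.

TASK

Set the pellet tester's stop screw to the setting block: lay the block flat on the base plate, lengthwise, with one end under the plunger foot, let go of it, and with the socket driver turn the screw clockwise a little at a time until the block just drags under the foot when pulled - a light drag, neither free nor tight, and never jammed hard. When you have felt it drag, draw the block out towards the plate's front edge until it is clear of the foot and leave it lying on the plate, and leave the driver standing on the screw, ready for the lock ring. Never turn the screw with the bare fingers, and leave the flask, the beaker and the pen where they are.

Things in the scene. Friction and masses are not known exactly. Their poses are not given: they have to be found in the camera images.
- screw_axis (a point): Centre of the top of the pellet tester's stop screw head, 152 mm above the bench. Head: steel hexagon 26 across flats, 130 to 146 above the bench, then a cone to 16 dia at the top; which way its flats face is not known. It stays at this height when turned (friction 0.12 N m). Axes fixed to the frame: z up, x level, lengthwise along the base plate, away from its front edge.
- foot_axis (a point): Lower end of the barrel (36 dia) under the screw head, 80 above the bench; axes as screw_axis. Below it hangs the plunger foot, a flat steel disc 18 dia whose height is not measured: at the start 2.5 to 6.2 above the top of the block laid on the plate. Turning the screw clockwise seen from above lowers it 10 mm a turn (1.6 mm per rad); anticlockwise raises it.
- anvil (a point): Plate's top face on the screw axis under the foot, 15 above the bench; axes as screw_axis. The foot is sprung: it presses with about 1.5 N at first touch and 2 N more per mm it is driven further (it gives 9 mm). A light drag is anything up to 2.5 mm past touch, about 6.5 N; above 15 N is jammed hard.
- plate_front (a point): Front edge of the base plate, top face, 190 straight in front (-x) of the screw axis; axes as screw_axis. Grey plate, fixed: 250 long (60 of it behind the axis), from 55 left (+y) to 105 right of the axis, top 15 above the bench. Column (56 x 36, 123 high) beside the axis, its near face 54 to the right (-y); its arm (36 wide, 90 to 120 above the bench) carries the barrel.
- block_mid (a point): Middle of the setting block, 15 above its underside: a plain steel-grey bar 190 long, 26 wide, 30 high, 0.3 to 0.46 kg, both ends alike; x along its length, z up. Friction on plate and foot 0.5 to 0.7, so a free pull takes up to 3 N and a light drag adds 1.5 N or more. With an end 20 past the screw axis its middle is 75 from the axis; once the driver stands on the screw there is room for the hand only at the outer end.
- cradle_floor (a point): Middle of the wooden cradle's floor, 10 above the bench, x along its length. Fixed, 180 x 85; the block lies in it at the start. Cheeks (13 thick, to 28 above the bench) stand 2 beside the block's end parts, so the block can be taken only across its middle 90 mm.
- driver_grip (a point): Centre of the round handle (32 dia, 68 high) of the socket driver, 116 long, 0.22 kg, upright with the socket down: 82 above the socket's rim, 34 below the top; z up along the driver. Socket: hexagon 28.4 across flats, 21 deep inside, 42 dia outside; one flat faces this point's x axis, the others every 60 deg. Left on the screw head it stands by itself.
- driver_mouth (a point): Centre of the driver's lower rim, the socket's open end, 82 below driver_grip. Seated on the screw it is 131 above the bench, 21 below the head's top; if the flats are not in line it rests higher, about 146 above the bench. Socket and head play: they go together within about 10 deg of in line, 1 off centre at most, and then turn with that play.
- stand_top (a point): Centre of the top of the fixed black stand (75 x 75, 30 high) in which the driver stands at the start, in a round bore 24 deep; lift the driver straight up.
- flask: Bystander: stoppered conical glass flask, 92 dia, 136 high, origin under its centre.
- beaker: Bystander: glass beaker, 76 dia, 90 high, origin under its centre.
- pen: Bystander: marker pen lying on the bench, 135 long, 12 high, near the robot; origin under its middle.
Mind the look-alikes: they are no part of the job. Leave any pink or purple look-alike of the part that bears driver_grip alone.

How it is judged:
By the outcome, as a careful person would: the job done as asked, in the order asked, and still so for the second after the job is handed in, with the robot touching nothing.
It also fails if it takes over 72 s, if anything falls off the work surface, if the arm or the gripper's body presses on something with over 40 N, if the wrist force passes 120 N, or if a joint passes its speed limit or range.

## Working session

There is one attempt and no reset: what is moved stays moved. The work goes in short steps, Python scripts to look and compute and a shell command to move; the robot and the scene stay as the last step left them, time stands still between calls to the robot, and variables do not carry over. Pictures are saved under pics/ and viewed, at most 10 in all, crops included, and the job is handed in when it is done.

```bash
mkdir -p pics; ls; python3 - <<'E'
from workcell import bot
import cv2,numpy as np
np.set_printoptions(precision=4,suppress=True)
for n in("scene","top"):
    im=bot.camera(n); cv2.imwrite(f"pics/{n}0.png",im[:,:,::-1]); c=bot.calibration(n); print(n,c)
print(bot.get_obs())
E
```

```text
pics
scene {'vfov': 45.08787233210694, 'cx': 317.9486056568369, 'cy': 198.63448408774488, 'camera_from_world': array([[ 0.7393,  0.6733, -0.0076, -0.3737],
       [ 0.5269, -0.5854, -0.6162, -0.2589],
       [-0.4194,  0.4516, -0.7875,  1.5815],
       [ 0.    ,  0.    ,  0.    ,  1.    ]])}
top {'vfov': 46.57288446607915, 'cx': 318.1144732690565, 'cy': 192.32333319189706, 'camera_from_world': array([[-0.0044, -0.9998, -0.0186, -0.0203],
       [-0.9911,  0.0068, -0.1331,  0.5696],
       [ 0.1332,  0.0178, -0.9909,  1.034 ],
       [ 0.    ,  0.    ,  0.    ,  1.    ]])}
{'time': 0.1, 'q': array([-68.4695,   5.0072,  10.0406,  95.099 ,  -0.001 ,  90.001 ]), 'qd': array([ 0.0544, -0.1555,  0.1387,  0.0381, -0.032 , -0.0311]), 'joint_efforts': array([  0.0005, -52.1563,  46.565 ,   0.0162,   0.    ,   0.    ]), 'ee_pos': array([ 0.2018, -0.5114,  0.2307]), 'tcp_rot': array([-179.9344,    0.001 ,   21.5295]), 'wrist_force': array([-0.1178,  0.4466,  0.3101]), 'torque': array([ 0.0342, -0.0045, -0.0322]), 'grasp_force': 0.0, 'opening': 0.08541985100064678}
```

View pics/top0.png

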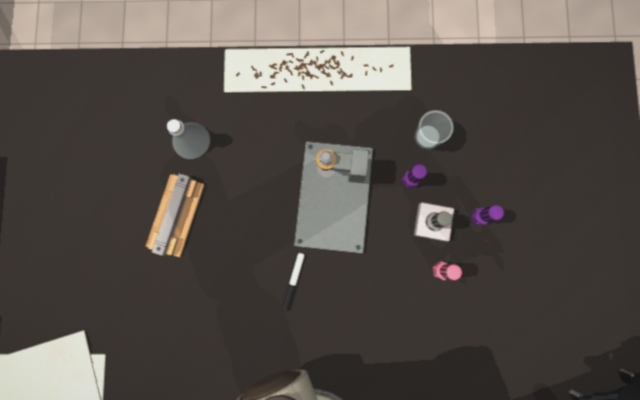

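View pics/scene0.png

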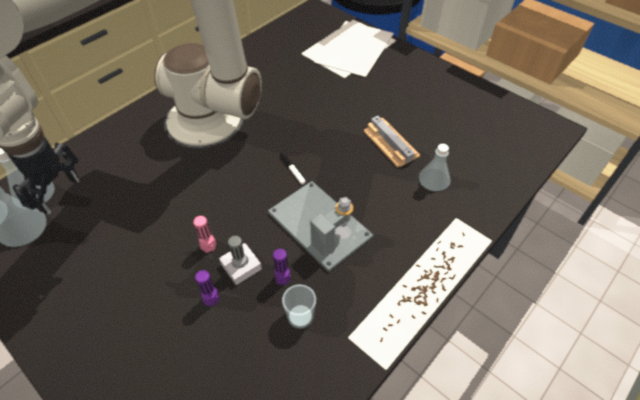

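```bash
cat > h.py <<'E'
import numpy as np,cv2
from workcell import bot
np.set_printoptions(precision=4,suppress=True)
def ray(c,u,v,shape=400):
    f=shape/2/np.tan(np.radians(c['vfov']/2)); T=c['camera_from_world']; R=T[:3,:3]
    d=R.T@np.array([(u-c['cx'])/f,(v-c['cy'])/f,1]); return -R.T@T[:3,3],d/np.linalg.norm(d)
def plane(c,u,v,z):
    o,d=ray(c,u,v); return o+d*(z-o[2])/d[2]
def tri(a,b):
    A=np.zeros((3,3));y=np.zeros(3);
    for o,d in(a,b):
        P=np.eye(3)-np.outer(d,d);A+=P;y+=P@o
    p=np.linalg.solve(A,y); return p,[np.linalg.norm((np.eye(3)-np.outer(d,d))@(p-o)) for o,d in(a,b)]
def proj(c,p):
    f=200/np.tan(np.radians(c['vfov']/2)); q=c['camera_from_world'][:3]@np.append(p,1); return np.array([c['cx']+f*q[0]/q[2],c['cy']+f*q[1]/q[2]])
E
python3 - <<'E'
from h import *
t=cv2.imread("pics/top0.png");s=cv2.imread("pics/scene0.png")
a=cv2.resize(t[125:275,140:290],(400,400),interpolation=3)
b=cv2.resize(t[125:275,290:440],(400,400),interpolation=3)
cc=cv2.resize(s[170:320,190:400],(400,286),interpolation=3); d=cv2.resize(t[190:250,400:520],(400,200),interpolation=3)
low=np.zeros((200,800,3),np.uint8); 
im=np.vstack([np.hstack([a,b])]); cv2.imwrite("pics/crop1.png",np.vstack([im,np.hstack([cv2.resize(cc,(400,200)) ,d])]))
c=bot.calibration("top")
g=cv2.cvtColor(t,cv2.COLOR_BGR2HSV)
for n,z in(("plate",.015),):
    m=((g[...,2]>75)&(g[...,1]<60)).astype(np.uint8); m[:, :290]=0;m[:,380:]=0;m[:140]=0;m[255:]=0
    k,_=cv2.findContours(m,0,2);k=max(k,key=cv2.contourArea);r=cv2.minAreaRect(k);print(n,r)
    for p in cv2.boxPoints(r): print(p,plane(c,*p,z))
m=((g[...,0]<25)&(g[...,1]>90)&(g[...,2]>90)).astype(np.uint8);m[:,215:]=0;m[:165]=0;m[265:]=0
k=np.argwhere(m)[:,::-1].astype(np.float32);r=cv2.minAreaRect(k);print(r)
for p in cv2.boxPoints(r): print(p,plane(c,*p,.028))
E
```

```text
plate ((333.4917907714844, 196.91294860839844), (69.97142791748047, 106.80931854248047), 5.90614128112793)
[293.1965 246.4341] [0.4462 0.0354 0.015 ]
[304.1871 140.1918] [0.6987 0.0097 0.015 ]
[373.7871 147.3918] [ 0.6796 -0.1562  0.015 ]
[362.7965 253.6341] [ 0.4289 -0.1257  0.015 ]
((174.30001831054688, 215.10000610351562), (37.314876556396484, 79.68939971923828), 18.434947967529297)
[144. 247.] [0.4463 0.3791 0.028 ]
[169.2 171.4] [0.623  0.3274 0.028 ]
[204.6 183.2] [0.5942 0.2428 0.028 ]
[179.4 258.8] [0.4189 0.296  0.028 ]
```

View pics/crop1.png

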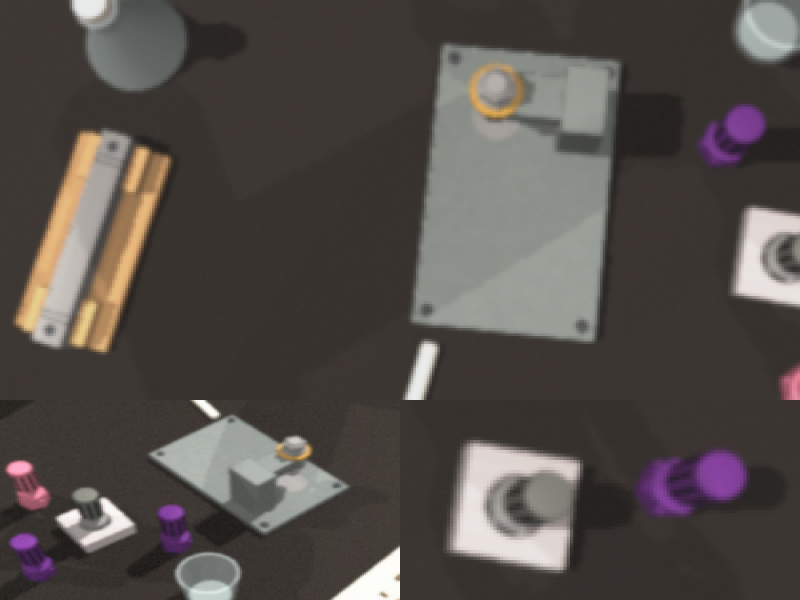

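```bash
cat >> h.py <<'E'
from scipy.spatial.transform import Rotation as Ro
def plan(x,y,z,yaw,n=None,start=None):
    "print tool-frame rows from the present (or start=[x,y,z,yaw]) to tool-down pose"
    o=bot.get_obs()
    p=np.array(o['ee_pos']);w=o['tcp_rot'][2]
    if start is not None: p=np.array(start[:3]);w=start[3]
    dw=(yaw-w+180)%360-180; D=np.array([x,y,z])-p
    n=n or int(max(np.ceil(np.abs(D).max()*1000/55),np.ceil(abs(dw)/10),1))
    rows=[]
    for i in range(n):
        R=Ro.from_euler('xyz',[180,0,w+dw*i/n],degrees=True)
        rows.append(np.round(np.append(R.inv().apply(D/n)*1000,-np.radians(dw/n)),3))
    print('from',p,w,'n',n);
    for r in rows: print("{\"gripper\":G,\"travel\":[%.1f,%.1f,%.1f],\"twist\":[0,0,%.3f]}"%tuple(r))
E
python3 - <<'E'
from h import *
c=bot.calibration("wrist");T=c['camera_from_world'];print(c['vfov'],c['cx'],c['cy'],-T[:3,:3].T@T[:3,3],T[:3,:3])
t=bot.calibration("top");s=bot.calibration("scene")
o=bot.get_obs();print(o['tcp_rot'])
print("stand",plane(t,434,222,.03),"drv top tri",tri(ray(t,443,220),ray(s,235,243)))
print("screw",tri(ray(t,326,158),ray(s,344,202)))
x=np.array([.990,-.113,0])
print("stand corners",[plane(t,*p,.03) for p in((420,203),(454,207),(449,241),(415,237))])
plan(.49,-.29,.27,-6,start=[.2018,-.5114,.2307,21.5])
E
```

```text
64.75084734175265 319.87081157668115 197.02950334056038 [ 0.2664 -0.485   0.3734] [[ 0.367  -0.9302 -0.0012]
 [-0.8936 -0.3529  0.2775]
 [-0.2586 -0.1008 -0.9607]]
[-179.9344    0.001    21.5295]
stand [ 0.5    -0.2888  0.03  ] drv top tri (array([ 0.4994, -0.2892,  0.1088]), [np.float64(0.000985515026325137), np.float64(0.0009855150263251543)])
screw (array([ 0.629 , -0.0411,  0.1428]), [np.float64(0.0015753404591308316), np.float64(0.0015753404591309827)])
stand corners [array([ 0.5441, -0.2583,  0.03  ]), array([ 0.5343, -0.336 ,  0.03  ]), array([ 0.4565, -0.3213,  0.03  ]), array([ 0.466 , -0.2443,  0.03  ])]
from [ 0.2018 -0.5114  0.2307] 21.5 n 6
{"gripper":G,"travel":[58.2,-16.7,-6.5],"twist":[0,0,0.080]}
{"gripper":G,"travel":[56.7,-21.3,-6.5],"twist":[0,0,0.080]}
{"gripper":G,"travel":[54.8,-25.8,-6.5],"twist":[0,0,0.080]}
{"gripper":G,"travel":[52.6,-30.1,-6.5],"twist":[0,0,0.080]}
{"gripper":G,"travel":[50.0,-34.2,-6.5],"twist":[0,0,0.080]}
{"gripper":G,"travel":[47.1,-38.1,-6.5],"twist":[0,0,0.080]}
```

```bash
python3 -m crank '[{"gripper":85,"travel":[55,-17,-9],"twist":[0,0,0.08]},{"gripper":85,"travel":[52,-21,-9],"twist":[0,0,0.08]},{"gripper":85,"travel":[48,-26,-9],"twist":[0,0,0.08]},{"gripper":85,"travel":[46,-30,-9],"twist":[0,0,0.08]},{"gripper":85,"travel":[42,-34,-9],"twist":[0,0,0.08]},{"gripper":85,"travel":[20,-38,-9],"twist":[0,0,0.08]},{"gripper":85,"travel":[0,0,0],"twist":[0,0,0]}]' 60
python3 - <<'E'
from h import *
o=bot.get_obs();c=bot.calibration("wrist");im=bot.camera("wrist");cv2.imwrite("pics/w1.png",im[:,:,::-1])
import pickle;pickle.dump(c,open("w1.pkl","wb"))
print(o['time'],o['q'],o['ee_pos'],o['tcp_rot'],proj(c,[.5,-.289,.122]))
plan(.58,-.04,.31,-6,start=[*o['ee_pos'],o['tcp_rot'][2]])
E
```

```text
time: 0.98
ee_pos: [0.4356, -0.2929, 0.2857]
tcp_rot: [-180.0, -0.0, -5.8]
wrist_force: [-0.6, -0.7, -0.6]
opening: 0.0853
grasp_force: 0.0
0.975 [-33.9262   3.0883  14.2065 101.0972   0.017  151.8709] [ 0.4356 -0.2929  0.2857] [-179.9949   -0.0265   -5.7971] [309.5208 112.298 ]
from [ 0.4356 -0.2929  0.2857] -5.797145958201591 n 5
{"gripper":G,"travel":[23.6,-53.2,-4.9],"twist":[0,0,0.001]}
{"gripper":G,"travel":[23.6,-53.3,-4.9],"twist":[0,0,0.001]}
{"gripper":G,"travel":[23.6,-53.3,-4.9],"twist":[0,0,0.001]}
{"gripper":G,"travel":[23.5,-53.3,-4.9],"twist":[0,0,0.001]}
{"gripper":G,"travel":[23.5,-53.3,-4.9],"twist":[0,0,0.001]}
```

View pics/w1.png

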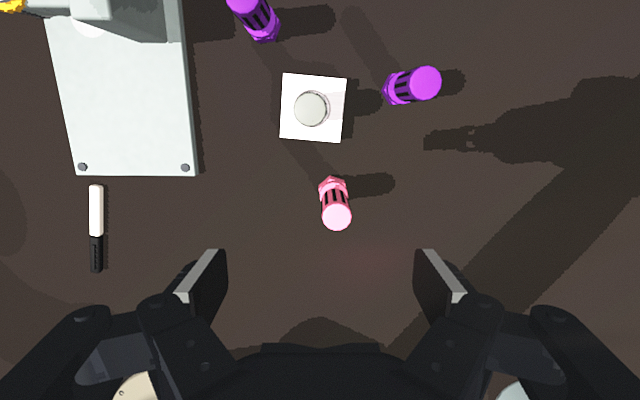

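```bash
python3 -m crank '[{"gripper":85,"travel":[27,-53,5],"twist":[0,0,0]},{"gripper":85,"travel":[27,-53,5],"twist":[0,0,0]},{"gripper":85,"travel":[27,-53,5],"twist":[0,0,0]},{"gripper":85,"travel":[27,-53,5],"twist":[0,0,0]},{"gripper":85,"travel":[27,-52,5],"twist":[0,0,0]},{"gripper":85,"travel":[0,0,0],"twist":[0,0,0]}]'
python3 - <<'E'
from h import *
import pickle
o=bot.get_obs();c=bot.calibration("wrist");im=bot.camera("wrist")[:,:,::-1].copy();cv2.imwrite("pics/w2.png",im)
pickle.dump(c,open("w2.pkl","wb"))
u,v=proj(c,[.629,-.041,.152]).astype(int);print(o['time'],o['ee_pos'],u,v)
cv2.imwrite("pics/w2c.png",np.hstack([cv2.resize(im[max(v-50,0):v+50,u-40:u+40],(400,500),interpolation=3),cv2.resize(im,(400,250))[np.r_[0:250,np.zeros(250,int)]]]))
print("driver top from w1",plane(pickle.load(open("w1.pkl","rb")),311.5,107.5,.122))
E
```

```text
time: 1.78
ee_pos: [0.5963, -0.0523, 0.258]
tcp_rot: [-179.7, 0.2, -5.0]
wrist_force: [-0.2, 0.4, -0.3]
opening: 0.085
grasp_force: 0.0
1.775 [ 0.5963 -0.0523  0.258 ] 303 155
driver top from w1 [ 0.5041 -0.2913  0.122 ]
```

View pics/w2c.png

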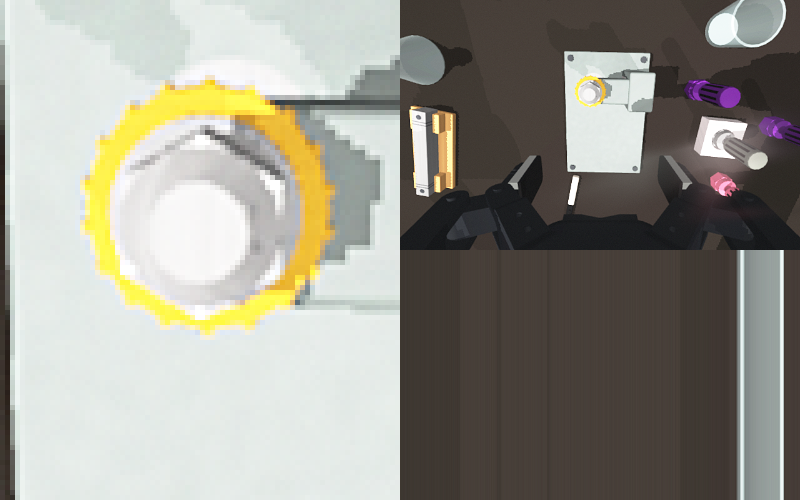

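```bash
python3 - <<'E'
from h import *
import pickle
c=pickle.load(open("w2.pkl","rb"))
print("screw",plane(c,303,151.6,.152),"hex mid",plane(c,304,150,.146),"vertex dirs")
a=plane(c,263+205/5,105+130/5,.146);b=plane(c,263+205/5,105+320/5,.146);print(a,b,np.linalg.norm(a-b),np.degrees(np.arctan2(*(a-b)[1::-1])))
a=plane(c,263+122/5,105+177/5,.146);b=plane(c,263+287/5,105+272/5,.146);print(np.linalg.norm(a-b),np.degrees(np.arctan2(*(a-b)[1::-1])))
plan(.52,.31,.25,163.7,n=17)
E
```

```text
screw [ 0.6319 -0.0408  0.152 ] hex mid [ 0.6323 -0.0413  0.146 ] vertex dirs
[ 0.6472 -0.0429  0.146 ] [ 0.6168 -0.0398  0.146 ] 0.030584355543204406 -5.82664787144985
0.030482112450343817 54.93441177401626
from [ 0.5954 -0.0537  0.2588] -5.17006536010184 n 17
{"gripper":G,"travel":[-6.3,-20.9,0.5],"twist":[0,0,-0.173]}
{"gripper":G,"travel":[-2.6,-21.7,0.5],"twist":[0,0,-0.173]}
{"gripper":G,"travel":[1.1,-21.8,0.5],"twist":[0,0,-0.173]}
{"gripper":G,"travel":[4.9,-21.3,0.5],"twist":[0,0,-0.173]}
{"gripper":G,"travel":[8.5,-20.1,0.5],"twist":[0,0,-0.173]}
{"gripper":G,"travel":[11.8,-18.4,0.5],"twist":[0,0,-0.173]}
{"gripper":G,"travel":[14.8,-16.1,0.5],"twist":[0,0,-0.173]}
{"gripper":G,"travel":[17.4,-13.3,0.5],"twist":[0,0,-0.173]}
{"gripper":G,"travel":[19.4,-10.1,0.5],"twist":[0,0,-0.173]}
{"gripper":G,"travel":[20.8,-6.6,0.5],"twist":[0,0,-0.173]}
{"gripper":G,"travel":[21.7,-2.9,0.5],"twist":[0,0,-0.173]}
{"gripper":G,"travel":[21.8,0.9,0.5],"twist":[0,0,-0.173]}
{"gripper":G,"travel":[21.3,4.7,0.5],"twist":[0,0,-0.173]}
{"gripper":G,"travel":[20.2,8.3,0.5],"twist":[0,0,-0.173]}
{"gripper":G,"travel":[18.5,11.6,0.5],"twist":[0,0,-0.173]}
{"gripper":G,"travel":[16.2,14.7,0.5],"twist":[0,0,-0.173]}
{"gripper":G,"travel":[13.4,17.2,0.5],"twist":[0,0,-0.173]}
```

```bash
python3 -m crank '[{"gripper":60,"travel":[-6,-21,0],"twist":[0,0,-0.173]},{"gripper":60,"travel":[-3,-22,0],"twist":[0,0,-0.173]},{"gripper":60,"travel":[1,-22,0],"twist":[0,0,-0.173]},{"gripper":60,"travel":[5,-21,0],"twist":[0,0,-0.173]},{"gripper":60,"travel":[8,-20,0],"twist":[0,0,-0.173]},{"gripper":60,"travel":[12,-18,0],"twist":[0,0,-0.173]},{"gripper":60,"travel":[15,-16,0],"twist":[0,0,-0.173]},{"gripper":60,"travel":[17,-13,0],"twist":[0,0,-0.173]},{"gripper":60,"travel":[19,-10,0],"twist":[0,0,-0.173]},{"gripper":60,"travel":[21,-7,0],"twist":[0,0,-0.173]},{"gripper":60,"travel":[22,-3,0],"twist":[0,0,-0.173]},{"gripper":60,"travel":[22,1,0],"twist":[0,0,-0.173]}]'
python3 -m crank '[{"gripper":60,"travel":[21,5,0],"twist":[0,0,-0.173]},{"gripper":60,"travel":[20,8,0],"twist":[0,0,-0.173]},{"gripper":60,"travel":[18,12,0],"twist":[0,0,-0.173]},{"gripper":60,"travel":[16,15,0],"twist":[0,0,-0.173]},{"gripper":60,"travel":[13,17,0],"twist":[0,0,-0.173]},{"gripper":60,"travel":[0,0,0],"twist":[0,0,0]}]'
python3 - <<'E'
from h import *
import pickle
o=bot.get_obs();c=bot.calibration("wrist");im=bot.camera("wrist")[:,:,::-1].copy();cv2.imwrite("pics/w3.png",im)
pickle.dump(c,open("w3.pkl","wb"));print(o['q'],o['ee_pos'],o['tcp_rot'])
g=cv2.cvtColor(im,cv2.COLOR_BGR2HSV)
u,v=proj(c,[.52,.31,.04]);print(u,v)
m=((g[...,1]<45)&(g[...,2]>110)).astype(np.uint8);k,_=cv2.findContours(m,0,2)
for q in sorted(k,key=cv2.contourArea)[-4:]:
    r=cv2.minAreaRect(q);print(r);
    for p in cv2.boxPoints(r):print(p,plane(c,*p,.04))
E
```

```text
time: 3.32
ee_pos: [0.5427, 0.2013, 0.2619]
tcp_rot: [179.8, -0.3, 113.9]
wrist_force: [0.2, 0.0, -0.0]
opening: 0.06
grasp_force: 0.0
time: 4.08
ee_pos: [0.5231, 0.3082, 0.2622]
tcp_rot: [179.7, -0.1, 163.2]
wrist_force: [0.1, 0.2, 0.7]
opening: 0.06
grasp_force: 0.0
[30.3942 13.8695 23.641  99.6031  0.2421 47.1915] [0.5231 0.3082 0.2622] [179.7119  -0.0631 163.2031]
319.23476912357955 166.57861094580824
((72.67058563232422, 130.51763916015625), (65.51298522949219, 16.703641891479492), 77.47119140625)
[ 57.4118 100.3529] [0.3656 0.0553 0.04  ]
[73.7176 96.7294] [0.3674 0.0744 0.04  ]
[ 87.9294 160.6823] [0.4355 0.055  0.04  ]
[ 71.6235 164.3059] [0.4338 0.0349 0.04  ]
((328.5, 161.0), (160.0, 23.0), 90.0)
[317.  81.] [0.429 0.335 0.04 ]
[340.  81.] [0.4362 0.359  0.04  ]
[340. 241.] [0.6181 0.3076 0.04  ]
[317. 241.] [0.6097 0.2799 0.04  ]
((343.70526123046875, 301.539306640625), (85.57599639892578, 63.24034118652344), 82.40535736083984)
[306.7074 263.3057] [0.6355 0.2583 0.04  ]
[369.393  254.9476] [0.6476 0.3381 0.04  ]
[380.7031 339.7729] [0.7776 0.3212 0.04  ]
[318.0175 348.131 ] [0.7655 0.234  0.04  ]
((72.49998474121094, 284.9999694824219), (144.99996948242188, 227.99996948242188), 0.0)
[  0.     398.9999] [ 0.7147 -0.2383  0.04  ]
[  0. 171.] [ 0.4167 -0.0489  0.04  ]
[145. 171.] [0.4658 0.1129 0.04  ]
[145.     398.9999] [ 0.7772 -0.0358  0.04  ]
```

View pics/w3.png

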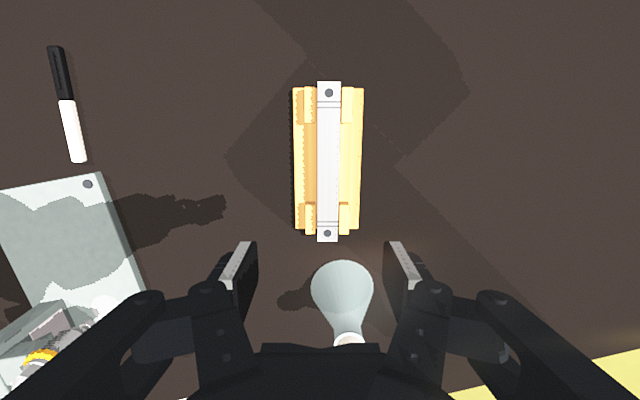

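```bash
python3 -m crank '[{"gripper":50,"travel":[3,-12,50],"twist":[0,0,-0.007]},{"gripper":50,"travel":[0,0,55],"twist":[0,0,0]},{"gripper":50,"travel":[0,0,55],"twist":[0,0,0]},{"gripper":50,"travel":[0,0,30],"twist":[0,0,0]},{"gripper":50,"travel":[0,0,0],"twist":[0,0,0]}]'
python3 - <<'E'
from h import *
c=bot.calibration("wrist");im=bot.camera("wrist")[:,:,::-1].copy();cv2.imwrite("pics/w4.png",im)
g=cv2.cvtColor(im,cv2.COLOR_BGR2HSV);o=bot.get_obs()
R=Ro.from_euler('xyz',o['tcp_rot'],degrees=True)
m=((g[...,1]<45)&(g[...,2]>110))
for v in (60,100,140,180):
    e=np.flatnonzero(m[v,220:420])+220
    if len(e):
        print(v,e[0],e[-1],[R.inv().apply(plane(c,u,v,.04)-o['ee_pos'])*1000 for u in(e[0],e[-1])])
print(o['ee_pos'],o['tcp_rot'])
E
```

```text
time: 4.75
ee_pos: [0.5157, 0.2972, 0.0701]
tcp_rot: [179.9, -0.2, 163.4]
wrist_force: [0.5, 0.1, -0.2]
opening: 0.0502
grasp_force: 0.0
100 341 388 [array([75.4464, 10.3127, 32.5378]), array([75.4271, 34.9797, 32.6507])]
140 340 386 [array([54.6957, 10.1349, 32.5027]), array([54.669 , 35.109 , 32.6169])]
180 339 383 [array([32.4641,  9.9444, 32.4651]), array([32.4299, 34.685 , 32.5782])]
[0.5166 0.298  0.0724] [179.7378  -0.0947 163.4518]
```

```bash
python3 -m crank '[{"gripper":50,"travel":[0,22.5,0],"twist":[0,0,0]},{"gripper":50,"travel":[0,0,30],"twist":[0,0,0]},{"gripper":50,"travel":[0,0,27],"twist":[0,0,0]},{"gripper":50,"travel":[0,0,1],"twist":[0,0,0]},{"gripper":0,"travel":[0,0,0],"twist":[0,0,0]},{"gripper":0,"travel":[0,0,0],"twist":[0,0,0]},{"gripper":0,"travel":[0,0,0],"twist":[0,0,0]},{"gripper":0,"travel":[0,0,0],"twist":[0,0,0]}]' 60
```

```text
time: 5.8
ee_pos: [0.5238, 0.3209, 0.0171]
tcp_rot: [179.7, 0.1, 163.6]
wrist_force: [-2.3, -6.4, 7.3]
opening: 0.0246
grasp_force: 61.0
```

```bash
python3 -m crank '[{"gripper":0,"travel":[0,0,-30],"twist":[0,0,0]},{"gripper":0,"travel":[0,0,-50],"twist":[0,0,0]},{"gripper":0,"travel":[0,0,0],"twist":[0,0,0]}]'
python3 - <<'E'
from h import *
import pickle
c=pickle.load(open("w2.pkl","rb"));im=cv2.imread("pics/w2.png");g=cv2.cvtColor(im,cv2.COLOR_BGR2HSV)
m=((g[...,2]>140)&(g[...,1]<60))
L=[];Rr=[]
for v in range(100,260,10):
    e=np.flatnonzero(m[v,240:430])+240
    L.append(plane(c,e[0]-.5,v,.015)[:2]);Rr.append(plane(c,e[-1]+.5,v,.015)[:2])
for nm,A in(("L",L),("R",Rr)):
    A=np.array(A);q=np.polyfit(A[:,0],A[:,1],1);r=A[:,1]-np.polyval(q,A[:,0]);k=abs(r)<.003;q=np.polyfit(A[k,0],A[k,1],1)
    a=np.arctan(q[0]);yl=np.array([-np.sin(a),np.cos(a)]);print(nm,k.sum(),np.degrees(a),"axis dist to edge",(A[k]-[.632,-.041])@yl)
o=bot.get_obs();print(o['wrist_force'],o['ee_pos'])
for u in (290,310,330):
    col=np.flatnonzero(m[:300,u]);p=plane(c,u,col[-1]+.5,.015);print("front",p)
plan(.508,-.028,.075,174)
E
```

```text
time: 6.18
ee_pos: [0.5251, 0.3222, 0.1002]
tcp_rot: [179.3, 0.3, 163.6]
wrist_force: [1.1, -0.1, -3.7]
opening: 0.0247
grasp_force: 60.0
L 16 -6.38580318892653 axis dist to edge [0.0557 0.056  0.0552 0.0555 0.0558 0.0561 0.0552 0.0555 0.0558 0.0562
 0.0552 0.0556 0.0559 0.0562 0.0553 0.0556]
R 5 -6.90364900092017 axis dist to edge [-0.105 -0.105 -0.105 -0.105 -0.105]
[ 1.146  -0.0942 -3.6915] [0.5251 0.3222 0.1002]
front [0.447 0.004 0.015]
front [ 0.4431 -0.0232  0.015 ]
front [ 0.4408 -0.0505  0.015 ]
from [0.5251 0.3222 0.1002] 163.6260425599897 n 7
{"gripper":G,"travel":[-11.8,-48.7,3.6],"twist":[0,0,-0.026]}
{"gripper":G,"travel":[-10.5,-49.0,3.6],"twist":[0,0,-0.026]}
{"gripper":G,"travel":[-9.2,-49.2,3.6],"twist":[0,0,-0.026]}
{"gripper":G,"travel":[-7.9,-49.5,3.6],"twist":[0,0,-0.026]}
{"gripper":G,"travel":[-6.7,-49.6,3.6],"twist":[0,0,-0.026]}
{"gripper":G,"travel":[-5.4,-49.8,3.6],"twist":[0,0,-0.026]}
{"gripper":G,"travel":[-4.1,-49.9,3.6],"twist":[0,0,-0.026]}
```

```bash
python3 -m crank '[{"gripper":0,"travel":[-12,-48.5,0],"twist":[0,0,-0.026]},{"gripper":0,"travel":[-10.5,-49,0],"twist":[0,0,-0.026]},{"gripper":0,"travel":[-9,-49,0],"twist":[0,0,-0.026]},{"gripper":0,"travel":[-8,-49.5,0],"twist":[0,0,-0.026]},{"gripper":0,"travel":[-6.5,-49.5,0],"twist":[0,0,-0.026]},{"gripper":0,"travel":[-5.5,-49.5,0],"twist":[0,0,-0.026]},{"gripper":0,"travel":[-4,-49.5,0],"twist":[0,0,-0.017]},{"gripper":0,"travel":[0,0,30],"twist":[0,0,0]},{"gripper":0,"travel":[0,0,30],"twist":[0,0,0]},{"gripper":0,"travel":[0,0,0],"twist":[0,0,0]}]'
python3 - <<'E'
from h import *
o=bot.get_obs();print(o['wrist_force'],o['ee_pos'],o['tcp_rot']);plan(.5078,-.0268,.03,173.5,n=1)
E
```

```text
time: 7.42
ee_pos: [0.5043, -0.0278, 0.0302]
tcp_rot: [179.7, -0.3, 173.5]
wrist_force: [-0.9, 0.6, -4.1]
opening: 0.0248
grasp_force: 60.4
[-0.8651  0.5774 -4.1411] [ 0.5043 -0.0278  0.0302] [179.6958  -0.2665 173.5317]
from [ 0.5043 -0.0278  0.0302] 173.53174730905153 n 1
{"gripper":G,"travel":[-3.4,1.4,0.2],"twist":[0,0,0.001]}
```

```bash
python3 -m crank '[{"gripper":0,"travel":[-3.4,1.4,3],"twist":[0,0,0]},{"gripper":0,"travel":[0,0,2.5],"twist":[0,0,0]},{"gripper":0,"travel":[0,0,0],"twist":[0,0,0]},{"gripper":0,"travel":[0,0,0],"twist":[0,0,0]}]'
```

```text
time: 7.92
ee_pos: [0.51, -0.0266, 0.0273]
tcp_rot: [179.7, 0.0, 173.6]
wrist_force: [-0.1, -0.1, -3.9]
opening: 0.0248
grasp_force: 60.5
```

```bash
python3 -m crank '[{"gripper":0,"travel":[0,0,1.5],"twist":[0,0,0]},{"gripper":0,"travel":[0,0,1],"twist":[0,0,0]},{"gripper":0,"travel":[0,0,0],"twist":[0,0,0]}]'
python3 -m crank '[{"gripper":0,"travel":[0,0,1],"twist":[0,0,0]},{"gripper":0,"travel":[0,0,0],"twist":[0,0,0]}]'
```

```text
time: 8.3
ee_pos: [0.5097, -0.0266, 0.0243]
tcp_rot: [179.7, -0.0, 173.6]
wrist_force: [0.5, -0.4, -3.4]
opening: 0.0249
grasp_force: 60.5
time: 8.55
ee_pos: [0.5097, -0.0266, 0.0233]
tcp_rot: [179.7, -0.0, 173.6]
wrist_force: [-0.6, 0.2, -4.0]
opening: 0.0249
grasp_force: 60.5
```

```bash
python3 -m crank '[{"gripper":0,"travel":[-12,0,0],"twist":[0,0,0]},{"gripper":0,"travel":[-12,0,0],"twist":[0,0,0]},{"gripper":0,"travel":[-12,0.2,0],"twist":[0,0,0]},{"gripper":0,"travel":[-12,0.2,0],"twist":[0,0,0]},{"gripper":0,"travel":[0,0,0],"twist":[0,0,0]}]'
python3 -m crank '[{"gripper":0,"travel":[0,0,0.8],"twist":[0,0,0]},{"gripper":0,"travel":[0,0,0.8],"twist":[0,0,0]},{"gripper":0,"travel":[0,0,0],"twist":[0,0,0]}]'
```

```text
time: 9.18
ee_pos: [0.5583, -0.0317, 0.0231]
tcp_rot: [179.7, -0.0, 173.6]
wrist_force: [0.7, -0.1, -3.7]
opening: 0.025
grasp_force: 60.6
time: 9.55
ee_pos: [0.5573, -0.0316, 0.0221]
tcp_rot: [179.7, -0.0, 173.6]
wrist_force: [-1.7, -0.5, 0.1]
opening: 0.0253
grasp_force: 60.9
```

```bash
python3 -m crank '[{"gripper":0,"travel":[1,0,0],"twist":[0,0,0]},{"gripper":0,"travel":[1,0,0],"twist":[0,0,0]},{"gripper":0,"travel":[1,0,0],"twist":[0,0,0]}]'
python3 -c "
from h import *
print(bot.get_obs()['wrist_force'])"
python3 -m crank '[{"gripper":60,"travel":[0,0,0],"twist":[0,0,0]},{"gripper":60,"travel":[0,0,0],"twist":[0,0,0]},{"gripper":60,"travel":[0,0,0],"twist":[0,0,0]}]'
```

```text
time: 9.93
ee_pos: [0.5548, -0.0313, 0.022]
tcp_rot: [179.7, 0.0, 173.6]
wrist_force: [2.0, 0.0, -0.6]
opening: 0.0247
grasp_force: 60.8
[ 2.0196  0.0473 -0.5749]
time: 10.3
ee_pos: [0.5546, -0.0313, 0.0218]
tcp_rot: [179.7, -0.0, 173.6]
wrist_force: [0.6, 0.3, 0.3]
opening: 0.0598
grasp_force: 0.0
```

```bash
python3 -m crank '[{"gripper":85,"travel":[0,0,-40],"twist":[0,0,0]},{"gripper":85,"travel":[15,0,-55],"twist":[0,0,0]},{"gripper":85,"travel":[15,0,-60],"twist":[0,0,0]},{"gripper":85,"travel":[0,-20,-60],"twist":[0,0,0.1]},{"gripper":85,"travel":[-6,-60,-30],"twist":[0,0,0.1]},{"gripper":85,"travel":[-6,-60,0],"twist":[0,0,0.1]},{"gripper":85,"travel":[0,-60,0],"twist":[0,0,0.1]},{"gripper":85,"travel":[0,-40,0],"twist":[0,0,0]},{"gripper":85,"travel":[0,0,0],"twist":[0,0,0]}]'
python3 - <<'E'
from h import *
import pickle
c=bot.calibration("wrist");im=bot.camera("wrist")[:,:,::-1].copy();cv2.imwrite("pics/w5.png",im);pickle.dump(c,open("w5.pkl","wb"))
o=bot.get_obs();u,v=proj(c,[.502,-.290,.122]).astype(int);print(o['q'],o['ee_pos'],o['tcp_rot'],u,v)
t=bot.camera("top")[:,:,::-1]
a=cv2.resize(im[max(v-60,0):v+60,u-60:u+60],(480,480),interpolation=3);b=cv2.resize(t[130:260,290:370],(300,480),interpolation=3)
cv2.imwrite("pics/w5c.png",np.hstack([a,b]))
E
```

```text
time: 11.42
ee_pos: [0.4584, -0.2554, 0.2627]
tcp_rot: [179.7, -0.1, 150.4]
wrist_force: [-0.1, 0.5, 1.1]
opening: 0.0851
grasp_force: 0.0
[-29.1315   2.4556  10.9406  98.6157   0.2989   0.3636] [ 0.4592 -0.2542  0.2627] [179.7019  -0.1326 150.5049] 310 241
```

View pics/w5c.png

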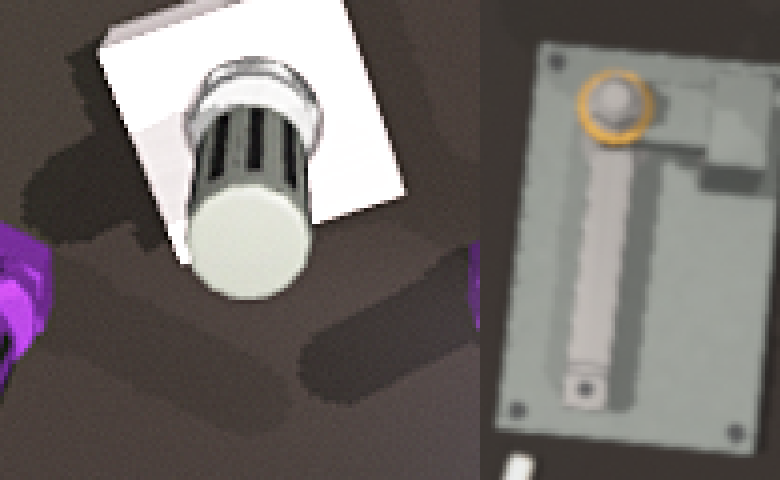

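```bash
python3 - <<'E'
from h import *
import pickle
c=pickle.load(open("w5.pkl","rb"));p=plane(c,312.2,241.3,.122);print(p)
im=cv2.imread("pics/w5.png")
plan(p[0],p[1],.13,150.5,n=3);plan(p[0],p[1],.069,150.5,start=[p[0],p[1],.13,150.5])
E
```

```text
[ 0.5028 -0.2882  0.122 ]
from [ 0.4596 -0.2534  0.2627] 150.5870667305245 n 3
{"gripper":G,"travel":[-18.2,-3.0,44.2],"twist":[0,0,0.001]}
{"gripper":G,"travel":[-18.2,-3.0,44.2],"twist":[0,0,0.001]}
{"gripper":G,"travel":[-18.2,-3.0,44.2],"twist":[0,0,0.001]}
from [ 0.5028 -0.2882  0.13  ] 150.5 n 2
{"gripper":G,"travel":[-0.0,-0.0,30.5],"twist":[0,0,-0.000]}
{"gripper":G,"travel":[-0.0,-0.0,30.5],"twist":[0,0,-0.000]}
```

```bash
python3 -m crank '[{"gripper":85,"travel":[-27,-4.5,30],"twist":[0,0,0]},{"gripper":85,"travel":[-27.5,-4.5,45],"twist":[0,0,0]},{"gripper":85,"travel":[0,0,55],"twist":[0,0,0]},{"gripper":85,"travel":[0,0,55],"twist":[0,0,0]},{"gripper":85,"travel":[0,0,8],"twist":[0,0,0]},{"gripper":0,"travel":[0,0,0],"twist":[0,0,0]},{"gripper":0,"travel":[0,0,0],"twist":[0,0,0]},{"gripper":0,"travel":[0,0,0],"twist":[0,0,0]},{"gripper":0,"travel":[0,0,0],"twist":[0,0,0]},{"gripper":0,"travel":[0,0,0],"twist":[0,0,0]}]' 40
```

```text
time: 12.78
ee_pos: [0.5037, -0.2876, 0.0717]
tcp_rot: [179.7, 0.1, 150.6]
wrist_force: [0.3, -0.6, 5.9]
opening: 0.0311
grasp_force: 38.7
```

```bash
python3 -m crank '[{"gripper":0,"travel":[0,0,-15],"twist":[0,0,0]},{"gripper":0,"travel":[0,0,-40],"twist":[0,0,0]},{"gripper":0,"travel":[0,0,-55],"twist":[0,0,0]},{"gripper":0,"travel":[0,0,-60],"twist":[0,0,0]},{"gripper":0,"travel":[0,0,0],"twist":[0,0,0]}]'
python3 - <<'E'
from h import *
o=bot.get_obs();print(o['wrist_force']);plan(.632,-.041,.240,173.5,n=6)
E
```

```text
time: 13.4
ee_pos: [0.5041, -0.2884, 0.2458]
tcp_rot: [179.7, 0.4, 150.6]
wrist_force: [-1.0, -0.6, -2.6]
opening: 0.0311
grasp_force: 40.0
[-1.0344 -0.5858 -2.5827]
from [ 0.5041 -0.2884  0.2458] 150.64411791282464 n 6
{"gripper":G,"travel":[1.6,46.4,1.0],"twist":[0,0,-0.066]}
{"gripper":G,"travel":[-1.5,46.4,1.0],"twist":[0,0,-0.066]}
{"gripper":G,"travel":[-4.5,46.2,1.0],"twist":[0,0,-0.066]}
{"gripper":G,"travel":[-7.6,45.8,1.0],"twist":[0,0,-0.066]}
{"gripper":G,"travel":[-10.6,45.2,1.0],"twist":[0,0,-0.066]}
{"gripper":G,"travel":[-13.6,44.4,1.0],"twist":[0,0,-0.066]}
```

```bash
python3 -m crank '[{"gripper":0,"travel":[1.5,46.5,0],"twist":[0,0,-0.066]},{"gripper":0,"travel":[-1.5,46.5,0],"twist":[0,0,-0.066]},{"gripper":0,"travel":[-4.5,46,0],"twist":[0,0,-0.066]},{"gripper":0,"travel":[-7.5,46,0],"twist":[0,0,-0.066]},{"gripper":0,"travel":[-10.5,45,0],"twist":[0,0,-0.066]},{"gripper":0,"travel":[-13.5,44.5,0],"twist":[0,0,-0.066]},{"gripper":0,"travel":[0,0,0],"twist":[0,0,0]},{"gripper":0,"travel":[0,0,0],"twist":[0,0,0]}]'
python3 - <<'E'
from h import *
o=bot.get_obs();print(o['wrist_force'],o['q']);plan(.632,-.041,.225,173.5,n=1)
s=bot.camera("scene")[:,:,::-1]; c=bot.calibration("scene"); u,v=proj(c,[.632,-.041,.19]).astype(int)
cv2.imwrite("pics/s1c.png",cv2.resize(s[v-60:v+60,u-60:u+60],(600,600),interpolation=3)); print(u,v)
E
```

```text
time: 14.4
ee_pos: [0.6306, -0.0404, 0.2403]
tcp_rot: [179.7, -0.1, 173.3]
wrist_force: [0.2, -0.4, -2.8]
opening: 0.0311
grasp_force: 40.2
[ 0.23   -0.4392 -2.7851] [-3.8004 17.125  25.1418 98.0893  0.3074  2.8662]
from [ 0.6306 -0.0404  0.2403] 173.33342354967434 n 1
{"gripper":G,"travel":[-1.5,-0.5,15.3],"twist":[0,0,-0.003]}
345 190
```

View pics/s1c.png

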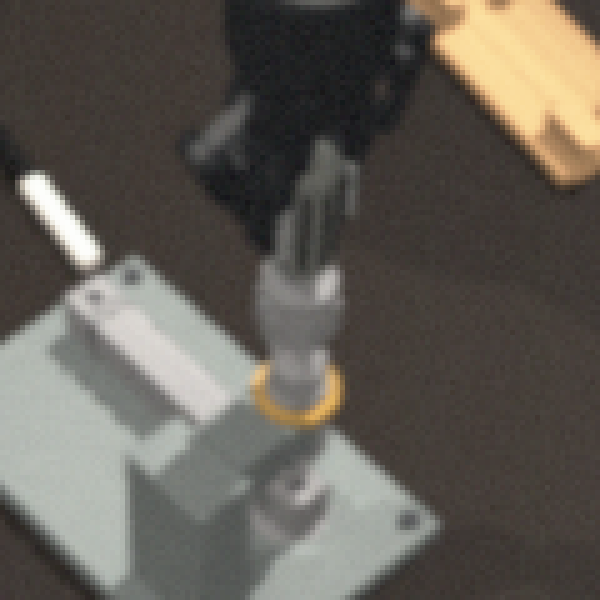

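```bash
python3 -m crank '[{"gripper":0,"travel":[-1.5,-0.5,12],"twist":[0,0,0]},{"gripper":0,"travel":[0,0,12],"twist":[0,0,0]},{"gripper":0,"travel":[0,0,2],"twist":[0,0,0]},{"gripper":0,"travel":[0,0,2],"twist":[0,0,0]},{"gripper":0,"travel":[0,0,0],"twist":[0,0,0]}]'
```

```text
time: 15.08
ee_pos: [0.6324, -0.0409, 0.2131]
tcp_rot: [179.7, 0.0, 173.3]
wrist_force: [0.3, 0.3, -1.4]
opening: 0.0314
grasp_force: 40.2
```

```bash
python3 -m crank '[{"gripper":0,"travel":[0,0,1.5],"twist":[0,0,0]},{"gripper":0,"travel":[0,0,1],"twist":[0,0,0]},{"gripper":0,"travel":[0,0,0],"twist":[0,0,0]}]'
```

```text
time: 15.45
ee_pos: [0.6326, -0.0408, 0.2113]
tcp_rot: [179.7, 0.1, 173.3]
wrist_force: [-0.2, 0.4, 4.9]
opening: 0.0312
grasp_force: 40.7
```

```bash
python3 -m crank '[{"gripper":0,"travel":[0,0,0.5],"twist":[0,0,-0.09]},{"gripper":0,"travel":[0,0,0],"twist":[0,0,-0.09]},{"gripper":0,"travel":[0,0,0],"twist":[0,0,0]}]'; python3 -m crank '[{"gripper":0,"travel":[0,0,0],"twist":[0,0,-0.09]},{"gripper":0,"travel":[0,0,0],"twist":[0,0,-0.09]},{"gripper":0,"travel":[0,0,0],"twist":[0,0,0]}]'
```

```text
time: 15.82
ee_pos: [0.6328, -0.0407, 0.211]
tcp_rot: [179.7, 0.2, -176.3]
wrist_force: [0.2, 0.4, 5.8]
opening: 0.0314
grasp_force: 40.6
time: 16.2
ee_pos: [0.6322, -0.0408, 0.2094]
tcp_rot: [179.7, 0.1, -166.1]
wrist_force: [-1.1, -0.8, -1.6]
opening: 0.0313
grasp_force: 40.0
```

```bash
python3 -m crank '[{"gripper":0,"travel":[0,0,4],"twist":[0,0,0]},{"gripper":0,"travel":[0,0,4],"twist":[0,0,0]},{"gripper":0,"travel":[0,0,0],"twist":[0,0,0]}]'; python3 -c "
from h import *
o=bot.get_obs();print(o['wrist_force'],o['torque'],o['q'])"
```

```text
time: 16.58
ee_pos: [0.6321, -0.0408, 0.2012]
tcp_rot: [179.7, 0.0, -166.1]
wrist_force: [0.0, -0.3, -2.2]
opening: 0.0312
grasp_force: 40.0
[ 0.0246 -0.2984 -2.2   ] [0.003  0.0249 0.0057] [ -3.834   16.3362  19.7989  93.5153   0.3191 -17.7615]
```

```bash
python3 -m crank '[{"gripper":0,"travel":[0,0,3],"twist":[0,0,0]},{"gripper":0,"travel":[0,0,0],"twist":[0,0,0.175]},{"gripper":0,"travel":[0,0,0],"twist":[0,0,0.175]},{"gripper":0,"travel":[0,0,0],"twist":[0,0,0.175]},{"gripper":0,"travel":[0,0,0],"twist":[0,0,0]}]'; python3 -c "
from h import *
o=bot.get_obs();print(o['wrist_force'],o['torque'],o['q'])"
```

```text
time: 17.2
ee_pos: [0.6324, -0.0402, 0.1986]
tcp_rot: [179.6, -0.1, 164.0]
wrist_force: [0.3, 3.8, -4.1]
opening: 0.0312
grasp_force: 39.6
[ 0.2593  3.7567 -4.106 ] [ 0.95   -0.1691  0.0163] [-3.8053 16.2739 19.4341 93.1671  0.3825 12.233 ]
```

```bash
python3 -m crank '[{"gripper":0,"travel":[0,0,0],"twist":[0,0,0.175]},{"gripper":0,"travel":[0,0,0],"twist":[0,0,0.175]},{"gripper":0,"travel":[0,0,0],"twist":[0,0,0.175]},{"gripper":0,"travel":[0,0,0],"twist":[0,0,0.175]},{"gripper":0,"travel":[0,0,0],"twist":[0,0,0.175]},{"gripper":0,"travel":[0,0,0],"twist":[0,0,0.175]},{"gripper":0,"travel":[0,0,0],"twist":[0,0,0.175]},{"gripper":0,"travel":[0,0,0],"twist":[0,0,0.175]},{"gripper":0,"travel":[0,0,0],"twist":[0,0,0.175]},{"gripper":0,"travel":[0,0,0],"twist":[0,0,0]}]'; python3 -c "
from h import *
o=bot.get_obs();print(o['wrist_force'],o['torque'],o['q'])"
```

```text
time: 18.45
ee_pos: [0.6337, -0.0408, 0.1989]
tcp_rot: [179.9, -0.3, 73.8]
wrist_force: [7.4, 0.7, -5.9]
opening: 0.0315
grasp_force: 40.0
[ 7.374   0.7324 -5.9093] [ 0.264  -1.6685 -0.0722] [ -3.8269  16.2858  19.4805  93.0349   0.3206 102.4014]
```

```bash
python3 -m crank '[{"gripper":70,"travel":[0,0,0],"twist":[0,0,0]},{"gripper":70,"travel":[0,0,0],"twist":[0,0,0]},{"gripper":70,"travel":[0,0,-30],"twist":[0,0,0]},{"gripper":70,"travel":[0,0,-40],"twist":[0,0,0]},{"gripper":70,"travel":[0,0,-10],"twist":[0,0,0]}]'
python3 - <<'E'
from h import *
o=bot.get_obs();p=o['ee_pos'];w=o['tcp_rot'][2];plan(.475,-.022,p[2],173.5,n=10)
im=cv2.resize(bot.camera("scene")[:,:,::-1][130:250,285:405],(600,600),interpolation=3);cv2.imwrite("pics/s2c.png",im)
E
```

```text
time: 19.08
ee_pos: [0.6327, -0.0414, 0.282]
tcp_rot: [179.8, -0.4, 73.7]
wrist_force: [0.7, -0.2, 0.0]
opening: 0.0702
grasp_force: 0.0
from [ 0.6327 -0.0414  0.282 ] 73.7096915498726 n 10
{"gripper":G,"travel":[-2.6,-15.7,-0.0],"twist":[0,0,-0.174]}
{"gripper":G,"travel":[0.2,-15.9,-0.0],"twist":[0,0,-0.174]}
{"gripper":G,"travel":[2.9,-15.6,-0.0],"twist":[0,0,-0.174]}
{"gripper":G,"travel":[5.6,-14.9,-0.0],"twist":[0,0,-0.174]}
{"gripper":G,"travel":[8.1,-13.7,-0.0],"twist":[0,0,-0.174]}
{"gripper":G,"travel":[10.3,-12.1,-0.0],"twist":[0,0,-0.174]}
{"gripper":G,"travel":[12.3,-10.1,-0.0],"twist":[0,0,-0.174]}
{"gripper":G,"travel":[13.8,-7.8,-0.0],"twist":[0,0,-0.174]}
{"gripper":G,"travel":[15.0,-5.3,-0.0],"twist":[0,0,-0.174]}
{"gripper":G,"travel":[15.7,-2.6,-0.0],"twist":[0,0,-0.174]}
```

```bash
python3 -m crank '[{"gripper":50,"travel":[-2.5,-16,0],"twist":[0,0,-0.174]},{"gripper":50,"travel":[0,-16,0],"twist":[0,0,-0.174]},{"gripper":50,"travel":[3,-15.5,0],"twist":[0,0,-0.174]},{"gripper":50,"travel":[5.5,-15,0],"twist":[0,0,-0.174]},{"gripper":50,"travel":[8,-13.5,20],"twist":[0,0,-0.174]},{"gripper":50,"travel":[10.5,-12,30],"twist":[0,0,-0.174]},{"gripper":50,"travel":[12.5,-10,35],"twist":[0,0,-0.174]},{"gripper":50,"travel":[14,-8,35],"twist":[0,0,-0.174]},{"gripper":50,"travel":[15,-5.5,35],"twist":[0,0,-0.174]},{"gripper":50,"travel":[15.5,-2.5,35],"twist":[0,0,-0.174]},{"gripper":50,"travel":[0,0,0],"twist":[0,0,0]}]'
python3 - <<'E'
from h import *
c=bot.calibration("wrist");im=bot.camera("wrist")[:,:,::-1].copy();o=bot.get_obs()
cv2.imwrite("pics/w6.png",im)
print(o['ee_pos'],o['tcp_rot'],o['wrist_force']);g=im.astype(int)
R=Ro.from_euler('xyz',o['tcp_rot'],degrees=True)
print("block end px expected",proj(c,[.4603,-.0205,.045]))
plan(.475,-.022,.03,173.5,n=1)
# top camera block
t=bot.camera("top")[:,:,::-1];cv2.imwrite("pics/top2.png",t);tc=bot.calibration("top");print("expect mid",proj(tc,[.5547,-.0313,.045]))
E
```

```text
time: 20.5
ee_pos: [0.4715, -0.0202, 0.0858]
tcp_rot: [179.7, -0.3, 173.3]
wrist_force: [0.5, -0.7, 0.6]
opening: 0.0499
grasp_force: 0.0
[ 0.4734 -0.0204  0.0882] [179.6954  -0.1137 173.144 ] [-0.1094 -0.7715  1.1814]
block end px expected [316.0082 209.1422]
from [ 0.4734 -0.0204  0.0882] 173.14395119947545 n 1
{"gripper":G,"travel":[-1.8,-1.4,58.2],"twist":[0,0,-0.006]}
expect mid [321.5025 198.2881]
```

View pics/w6.png

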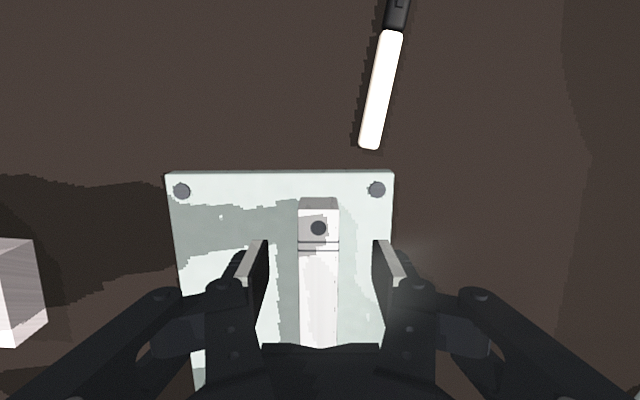

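```bash
python3 -m crank '[{"gripper":50,"travel":[-1,-0.7,35],"twist":[0,0,0]},{"gripper":50,"travel":[0,0,28],"twist":[0,0,0]},{"gripper":50,"travel":[0,0,0],"twist":[0,0,0]},{"gripper":0,"travel":[0,0,0],"twist":[0,0,0]},{"gripper":0,"travel":[0,0,0],"twist":[0,0,0]},{"gripper":0,"travel":[0,0,0],"twist":[0,0,0]},{"gripper":0,"travel":[0,0,0],"twist":[0,0,0]}]' 30; python3 -m crank '[{"gripper":0,"travel":[1,0,0],"twist":[0,0,0]},{"gripper":0,"travel":[1,0,0],"twist":[0,0,0]}]';python3 -m crank '[{"gripper":0,"travel":[1,0,0],"twist":[0,0,0]}]'
```

```text
time: 21.48
ee_pos: [0.4767, -0.021, 0.0281]
tcp_rot: [179.7, 0.2, 173.3]
wrist_force: [0.0, -0.5, 5.7]
opening: 0.0254
grasp_force: 30.7
time: 21.72
ee_pos: [0.4756, -0.0208, 0.0281]
tcp_rot: [179.7, 0.3, 173.3]
wrist_force: [5.3, -0.1, 5.5]
opening: 0.0253
grasp_force: 30.5
time: 21.85
ee_pos: [0.4746, -0.0206, 0.0281]
tcp_rot: [179.7, 0.3, 173.3]
wrist_force: [5.0, -0.6, 6.1]
opening: 0.0256
grasp_force: 30.5
```

```bash
python3 -m crank '[{"gripper":0,"travel":[0,0,-0.6],"twist":[0,0,0]},{"gripper":0,"travel":[0,0,0],"twist":[0,0,0]}]'; python3 -m crank '[{"gripper":0,"travel":[1,0,0],"twist":[0,0,0]},{"gripper":0,"travel":[1,0,0],"twist":[0,0,0]}]'; for i in 1; do python3 -c "
from h import *
o=bot.get_obs();print(o['wrist_force'],o['torque'],o['q'])"; done
```

```text
time: 22.1
ee_pos: [0.4738, -0.0205, 0.0281]
tcp_rot: [179.7, 0.2, 173.3]
wrist_force: [4.7, -0.7, 7.9]
opening: 0.0252
grasp_force: 30.8
time: 22.35
ee_pos: [0.4721, -0.0203, 0.0281]
tcp_rot: [179.7, 0.2, 173.3]
wrist_force: [6.8, -0.7, 7.3]
opening: 0.0251
grasp_force: 30.6
[ 6.8477 -0.7459  7.3119] [-0.1887 -1.2096  0.0496] [ -2.6562  -4.7986 -22.2562  72.2891   0.3136   4.0173]
```

```bash
python3 -m crank '[{"gripper":0,"travel":[0,0,-1],"twist":[0,0,0]},{"gripper":0,"travel":[0,0,0],"twist":[0,0,0]}]'; python3 -m crank '[{"gripper":0,"travel":[1,0,0],"twist":[0,0,0]}]'
```

```text
time: 22.6
ee_pos: [0.4706, -0.0202, 0.0281]
tcp_rot: [179.7, 0.0, 173.3]
wrist_force: [3.3, -1.2, 6.0]
opening: 0.0255
grasp_force: 30.6
time: 22.72
ee_pos: [0.47, -0.0202, 0.0281]
tcp_rot: [179.7, 0.1, 173.3]
wrist_force: [6.0, -1.0, 4.7]
opening: 0.0256
grasp_force: 30.4
```

```bash
python3 -m crank '[{"gripper":0,"travel":[0,0,-1],"twist":[0,0,0]},{"gripper":0,"travel":[0,0,0],"twist":[0,0,0]}]'; python3 -m crank '[{"gripper":0,"travel":[-2,0,-0.5],"twist":[0,0,0]},{"gripper":0,"travel":[-2,0,0],"twist":[0,0,0]},{"gripper":0,"travel":[-2,0,0],"twist":[0,0,0]}]'; python3 -m crank '[{"gripper":0,"travel":[-2,0,0],"twist":[0,0,0]},{"gripper":0,"travel":[-2,0,0],"twist":[0,0,0]}]'; python3 -m crank '[{"gripper":0,"travel":[1,0,0],"twist":[0,0,0]},{"gripper":0,"travel":[1,0,0],"twist":[0,0,0]}]'
```

```text
time: 22.98
ee_pos: [0.4685, -0.0201, 0.0282]
tcp_rot: [179.7, -0.1, 173.3]
wrist_force: [-0.1, 0.4, 1.9]
opening: 0.0252
grasp_force: 30.1
time: 23.35
ee_pos: [0.4749, -0.0208, 0.0286]
tcp_rot: [179.7, -0.1, 173.3]
wrist_force: [-0.9, -1.4, -2.1]
opening: 0.0255
grasp_force: 29.6
time: 23.6
ee_pos: [0.4792, -0.0213, 0.0289]
tcp_rot: [179.7, -0.0, 173.3]
wrist_force: [-1.1, -0.2, -1.7]
opening: 0.0253
grasp_force: 29.6
time: 23.85
ee_pos: [0.4772, -0.0211, 0.0291]
tcp_rot: [179.7, 0.0, 173.3]
wrist_force: [0.6, -0.1, -2.7]
opening: 0.0253
grasp_force: 29.5
```

```bash
python3 -m crank '[{"gripper":70,"travel":[0,0,0],"twist":[0,0,0]},{"gripper":70,"travel":[0,0,0],"twist":[0,0,0]},{"gripper":70,"travel":[0,0,-40],"twist":[0,0,0]},{"gripper":70,"travel":[0,0,-60],"twist":[0,0,0]},{"gripper":70,"travel":[0,0,-60],"twist":[0,0,0]},{"gripper":70,"travel":[-20,0,-60],"twist":[0,0,0]},{"gripper":70,"travel":[-40,0,-30],"twist":[0,0,0]},{"gripper":70,"travel":[-50,0,0],"twist":[0,0,0]},{"gripper":70,"travel":[-45,2,0],"twist":[0,0,0]},{"gripper":70,"travel":[0,0,0],"twist":[0,0,0]}]'
python3 - <<'E'
from h import *
import pickle
c=bot.calibration("wrist");im=bot.camera("wrist")[:,:,::-1].copy();cv2.imwrite("pics/w7.png",im)
o=bot.get_obs();print(o['ee_pos'],o['tcp_rot'],proj(c,[.632,-.041,.247]))
plan(.632,-.041,.198,173.5,n=2)
E
```

```text
time: 25.1
ee_pos: [0.6333, -0.0386, 0.2747]
tcp_rot: [179.7, -0.3, 173.3]
wrist_force: [-0.2, 0.1, -0.4]
opening: 0.0695
grasp_force: 0.0
[ 0.6318 -0.0385  0.2763] [179.691   -0.1824 173.3314] [314.3158 232.5707]
from [ 0.6318 -0.0385  0.2763] 173.3313907036508 n 2
{"gripper":G,"travel":[-0.2,-1.2,39.1],"twist":[0,0,-0.001]}
{"gripper":G,"travel":[-0.2,-1.2,39.1],"twist":[0,0,-0.001]}
```

```bash
python3 -m crank '[{"gripper":70,"travel":[0,-2.5,39],"twist":[0,0,0]},{"gripper":70,"travel":[0,0,39],"twist":[0,0,0]},{"gripper":70,"travel":[0,0,0],"twist":[0,0,0]},{"gripper":0,"travel":[0,0,0],"twist":[0,0,0]},{"gripper":0,"travel":[0,0,0],"twist":[0,0,0]},{"gripper":0,"travel":[0,0,0],"twist":[0,0,0]},{"gripper":0,"travel":[0,0,0],"twist":[0,0,0]}]' 40; python3 -m crank '[{"gripper":0,"travel":[0,0,0],"twist":[0,0,0.165]},{"gripper":0,"travel":[0,0,0],"twist":[0,0,0.165]},{"gripper":0,"travel":[0,0,0],"twist":[0,0,0.165]},{"gripper":0,"travel":[0,0,0],"twist":[0,0,0.165]},{"gripper":0,"travel":[0,0,0],"twist":[0,0,0.165]},{"gripper":0,"travel":[0,0,0],"twist":[0,0,0.165]},{"gripper":0,"travel":[0,0,0],"twist":[0,0,0.165]},{"gripper":0,"travel":[0,0,0],"twist":[0,0,0.165]},{"gripper":0,"travel":[0,0,0],"twist":[0,0,0]}]'; python3 -c "
from h import *
o=bot.get_obs();print(o['wrist_force'],o['torque'],o['q'])"
```

```text
time: 26.02
ee_pos: [0.6314, -0.0407, 0.203]
tcp_rot: [179.7, 0.2, 173.3]
wrist_force: [0.3, -0.3, 6.4]
opening: 0.0311
grasp_force: 39.1
time: 27.15
ee_pos: [0.6327, -0.0399, 0.203]
tcp_rot: [179.6, -0.3, 97.6]
wrist_force: [4.9, 3.0, 4.7]
opening: 0.0313
grasp_force: 39.1
[4.941  3.0241 4.6874] [ 0.6718 -1.3973 -0.0071] [-3.7818 15.9887 19.5671 93.2175  0.3922 78.6173]
```

```bash
python3 -m crank '[{"gripper":70,"travel":[0,0,0],"twist":[0,0,0]},{"gripper":70,"travel":[0,0,0],"twist":[0,0,0]},{"gripper":70,"travel":[0,0,-30],"twist":[0,0,0]},{"gripper":70,"travel":[0,0,-42],"twist":[0,0,0]},{"gripper":70,"travel":[0,0,-5],"twist":[0,0,0]}]'
python3 - <<'E'
from h import *
o=bot.get_obs();p=o['ee_pos'];plan(.477,-.0215,p[2],173.4,n=8)
E
```

```text
time: 27.78
ee_pos: [0.6313, -0.0411, 0.2806]
tcp_rot: [179.7, -0.3, 97.7]
wrist_force: [0.2, 0.3, -0.3]
opening: 0.07
grasp_force: 0.0
from [ 0.6313 -0.0411  0.2806] 97.70167656197499 n 8
{"gripper":G,"travel":[5.0,-18.8,-0.0],"twist":[0,0,-0.165]}
{"gripper":G,"travel":[8.0,-17.7,-0.0],"twist":[0,0,-0.165]}
{"gripper":G,"travel":[10.8,-16.1,-0.0],"twist":[0,0,-0.165]}
{"gripper":G,"travel":[13.3,-14.1,-0.0],"twist":[0,0,-0.165]}
{"gripper":G,"travel":[15.5,-11.8,-0.0],"twist":[0,0,-0.165]}
{"gripper":G,"travel":[17.2,-9.0,-0.0],"twist":[0,0,-0.165]}
{"gripper":G,"travel":[18.5,-6.1,-0.0],"twist":[0,0,-0.165]}
{"gripper":G,"travel":[19.2,-3.0,-0.0],"twist":[0,0,-0.165]}
```

```bash
python3 -m crank '[{"gripper":50,"travel":[5,-19,0],"twist":[0,0,-0.165]},{"gripper":50,"travel":[8,-17.5,0],"twist":[0,0,-0.165]},{"gripper":50,"travel":[11,-16,0],"twist":[0,0,-0.165]},{"gripper":50,"travel":[13.5,-14,20],"twist":[0,0,-0.165]},{"gripper":50,"travel":[15.5,-12,40],"twist":[0,0,-0.165]},{"gripper":50,"travel":[17,-9,45],"twist":[0,0,-0.165]},{"gripper":50,"travel":[18.5,-6,45],"twist":[0,0,-0.165]},{"gripper":50,"travel":[19,-3,45],"twist":[0,0,-0.165]},{"gripper":50,"travel":[0,0,25],"twist":[0,0,0]},{"gripper":50,"travel":[0,0,25],"twist":[0,0,0]},{"gripper":50,"travel":[0,0,0],"twist":[0,0,0]}]'
python3 -c "
from h import *
o=bot.get_obs();print(o['ee_pos'],o['wrist_force']);plan(.477,-.0215,.030,173.4,n=1)"
```

```text
time: 29.15
ee_pos: [0.475, -0.0196, 0.0302]
tcp_rot: [179.7, -0.2, 173.3]
wrist_force: [-0.8, -0.4, -0.2]
opening: 0.05
grasp_force: 0.0
[ 0.475  -0.0196  0.0302] [-0.7866 -0.4373 -0.1923]
from [ 0.475  -0.0196  0.0302] 173.3316854657998 n 1
{"gripper":G,"travel":[-2.2,-1.6,0.2],"twist":[0,0,-0.001]}
```

```bash
python3 -m crank '[{"gripper":40,"travel":[-1,-1,0],"twist":[0,0,0]},{"gripper":0,"travel":[0,0,0],"twist":[0,0,0]},{"gripper":0,"travel":[0,0,0],"twist":[0,0,0]},{"gripper":0,"travel":[0,0,0],"twist":[0,0,0]}]' 30; python3 -m crank '[{"gripper":0,"travel":[0,0,-1.5],"twist":[0,0,0]},{"gripper":0,"travel":[0,0,0],"twist":[0,0,0]}]';  python3 -m crank '[{"gripper":0,"travel":[1,0,0],"twist":[0,0,0]},{"gripper":0,"travel":[1,0,0],"twist":[0,0,0]}]'
```

```text
time: 29.65
ee_pos: [0.4786, -0.021, 0.0336]
tcp_rot: [179.7, 0.1, 173.3]
wrist_force: [-1.3, -0.7, 5.8]
opening: 0.025
grasp_force: 30.7
time: 29.9
ee_pos: [0.4777, -0.0208, 0.0338]
tcp_rot: [179.7, -0.0, 173.3]
wrist_force: [0.8, -0.9, -1.3]
opening: 0.025
grasp_force: 29.7
time: 30.15
ee_pos: [0.4756, -0.0205, 0.0337]
tcp_rot: [179.7, -0.0, 173.3]
wrist_force: [0.2, -0.4, -2.2]
opening: 0.0253
grasp_force: 29.7
```

```bash
python3 -m crank '[{"gripper":0,"travel":[-1.5,0,0],"twist":[0,0,0]},{"gripper":0,"travel":[-1.5,0,0],"twist":[0,0,0]},{"gripper":70,"travel":[0,0,0],"twist":[0,0,0]},{"gripper":70,"travel":[0,0,0],"twist":[0,0,0]},{"gripper":70,"travel":[0,0,-40],"twist":[0,0,0]},{"gripper":70,"travel":[0,0,-60],"twist":[0,0,0]},{"gripper":70,"travel":[0,0,-60],"twist":[0,0,0]},{"gripper":70,"travel":[-20,0,-60],"twist":[0,0,0]},{"gripper":70,"travel":[-40,0,-25],"twist":[0,0,0]},{"gripper":70,"travel":[-50,0,0],"twist":[0,0,0]},{"gripper":70,"travel":[-45,0,0],"twist":[0,0,0]},{"gripper":70,"travel":[0,0,0],"twist":[0,0,0]}]'
python3 - <<'E'
from h import *
plan(.632,-.041,.198,173.4,n=2)
E
```

```text
time: 31.65
ee_pos: [0.6346, -0.0405, 0.2745]
tcp_rot: [179.7, -0.3, 173.3]
wrist_force: [-0.4, -0.4, -0.3]
opening: 0.0701
grasp_force: 0.0
from [ 0.6346 -0.0405  0.2745] 173.32092748788676 n 2
{"gripper":G,"travel":[1.3,-0.4,38.2],"twist":[0,0,-0.001]}
{"gripper":G,"travel":[1.3,-0.4,38.2],"twist":[0,0,-0.001]}
```

```bash
python3 -m crank '[{"gripper":70,"travel":[2,-0.5,38],"twist":[0,0,0]},{"gripper":70,"travel":[0,0,36],"twist":[0,0,0]},{"gripper":70,"travel":[0,0,0],"twist":[0,0,0]},{"gripper":0,"travel":[0,0,0],"twist":[0,0,0]},{"gripper":0,"travel":[0,0,0],"twist":[0,0,0]},{"gripper":0,"travel":[0,0,0],"twist":[0,0,0]},{"gripper":0,"travel":[0,0,0],"twist":[0,0,0]}]' 40; python3 -m crank '[{"gripper":0,"travel":[0,0,0],"twist":[0,0,0.16]},{"gripper":0,"travel":[0,0,0],"twist":[0,0,0.16]},{"gripper":0,"travel":[0,0,0],"twist":[0,0,0.16]},{"gripper":0,"travel":[0,0,0],"twist":[0,0,0.16]},{"gripper":0,"travel":[0,0,0],"twist":[0,0,0.16]},{"gripper":0,"travel":[0,0,0],"twist":[0,0,0.16]},{"gripper":0,"travel":[0,0,0],"twist":[0,0,0]}]'; python3 -m crank '[{"gripper":70,"travel":[0,0,0],"twist":[0,0,0]},{"gripper":70,"travel":[0,0,0],"twist":[0,0,0]},{"gripper":70,"travel":[0,0,-30],"twist":[0,0,0]},{"gripper":70,"travel":[0,0,-42],"twist":[0,0,0]},{"gripper":70,"travel":[0,0,-5],"twist":[0,0,0]}]'
python3 - <<'E'
from h import *
o=bot.get_obs();p=o['ee_pos'];plan(.477,-.0225,p[2],173.4,n=6)
E
```

```text
time: 32.52
ee_pos: [0.631, -0.0403, 0.2065]
tcp_rot: [179.7, 0.2, 173.3]
wrist_force: [-0.6, -0.0, 6.3]
opening: 0.0311
grasp_force: 39.2
time: 33.4
ee_pos: [0.632, -0.0394, 0.2065]
tcp_rot: [179.5, -0.2, 118.2]
wrist_force: [4.7, 3.6, 4.2]
opening: 0.0311
grasp_force: 39.2
time: 34.02
ee_pos: [0.6308, -0.0407, 0.2844]
tcp_rot: [179.6, -0.1, 118.3]
wrist_force: [-0.0, -0.2, -0.3]
opening: 0.0703
grasp_force: 0.0
from [ 0.6308 -0.0407  0.2844] 118.32579510980537 n 6
{"gripper":G,"travel":[14.8,-21.1,-0.0],"twist":[0,0,-0.160]}
{"gripper":G,"travel":[18.0,-18.5,-0.0],"twist":[0,0,-0.160]}
{"gripper":G,"travel":[20.7,-15.4,-0.0],"twist":[0,0,-0.160]}
{"gripper":G,"travel":[22.9,-11.9,-0.0],"twist":[0,0,-0.160]}
{"gripper":G,"travel":[24.5,-8.1,-0.0],"twist":[0,0,-0.160]}
{"gripper":G,"travel":[25.5,-4.0,-0.0],"twist":[0,0,-0.160]}
```

```bash
python3 -m crank '[{"gripper":50,"travel":[15,-21,0],"twist":[0,0,-0.16]},{"gripper":50,"travel":[18,-18.5,0],"twist":[0,0,-0.16]},{"gripper":50,"travel":[20.5,-15.5,10],"twist":[0,0,-0.16]},{"gripper":50,"travel":[23,-12,40],"twist":[0,0,-0.16]},{"gripper":50,"travel":[24.5,-8,45],"twist":[0,0,-0.16]},{"gripper":50,"travel":[25.5,-4,50],"twist":[0,0,-0.16]},{"gripper":50,"travel":[0,0,55],"twist":[0,0,0]},{"gripper":50,"travel":[0,0,40],"twist":[0,0,0]},{"gripper":50,"travel":[0,0,13],"twist":[0,0,0]},{"gripper":50,"travel":[0,0,0],"twist":[0,0,0]}]'
python3 -c "
from h import *
o=bot.get_obs();print(o['ee_pos'],o['wrist_force']);plan(.4785,-.021,.030,173.4,n=1)"
```

```text
time: 35.28
ee_pos: [0.4763, -0.0209, 0.028]
tcp_rot: [179.7, -0.1, 173.3]
wrist_force: [0.8, 0.6, 0.9]
opening: 0.05
grasp_force: 0.0
[ 0.4763 -0.0209  0.028 ] [0.7918 0.6286 0.8595]
from [ 0.4763 -0.0209  0.028 ] 173.33163598684763 n 1
{"gripper":G,"travel":[-2.1,0.1,-2.0],"twist":[0,0,-0.001]}
```

```bash
python3 -m crank '[{"gripper":0,"travel":[0,0,0],"twist":[0,0,0]},{"gripper":0,"travel":[0,0,0],"twist":[0,0,0]},{"gripper":0,"travel":[0,0,0],"twist":[0,0,0]},{"gripper":0,"travel":[0,0,-1.3],"twist":[0,0,0]},{"gripper":0,"travel":[0,0,0],"twist":[0,0,0]}]' 30;  python3 -m crank '[{"gripper":0,"travel":[1,0,0],"twist":[0,0,0]},{"gripper":0,"travel":[1,0,0],"twist":[0,0,0]}]'; python3 -m crank '[{"gripper":0,"travel":[1,0,0],"twist":[0,0,0]}]'
```

```text
time: 35.9
ee_pos: [0.4776, -0.021, 0.03]
tcp_rot: [179.7, 0.1, 173.3]
wrist_force: [6.1, -1.4, 1.6]
opening: 0.0251
grasp_force: 30.3
time: 36.15
ee_pos: [0.4758, -0.0207, 0.03]
tcp_rot: [179.7, 0.1, 173.3]
wrist_force: [6.5, -1.4, -0.6]
opening: 0.0253
grasp_force: 29.8
time: 36.28
ee_pos: [0.4748, -0.0206, 0.03]
tcp_rot: [179.7, 0.1, 173.3]
wrist_force: [6.0, -1.1, -0.7]
opening: 0.0252
grasp_force: 29.8
```

```bash
python3 -m crank '[{"gripper":0,"travel":[4,0,0],"twist":[0,0,0]},{"gripper":0,"travel":[6,0,0],"twist":[0,0,0]},{"gripper":0,"travel":[7,0,0],"twist":[0,0,0]},{"gripper":0,"travel":[7,0,0],"twist":[0,0,0]},{"gripper":0,"travel":[7,0,0],"twist":[0,0,0]},{"gripper":0,"travel":[6,0,0],"twist":[0,0,0]},{"gripper":0,"travel":[0,0,0],"twist":[0,0,0]}]'; python3 -m crank '[{"gripper":0,"travel":[0,0,0],"twist":[0,0,0]},{"gripper":50,"travel":[0,0,0],"twist":[0,0,0]},{"gripper":50,"travel":[0,0,0],"twist":[0,0,0]},{"gripper":50,"travel":[0,0,0],"twist":[0,0,0]},{"gripper":50,"travel":[0,0,-40],"twist":[0,0,0]},{"gripper":50,"travel":[0,0,-60],"twist":[0,0,0]},{"gripper":50,"travel":[30,0,-60],"twist":[0,0,0]},{"gripper":50,"travel":[60,0,-40],"twist":[0,0,0]},{"gripper":50,"travel":[60,0,0],"twist":[0,0,0]},{"gripper":50,"travel":[0,0,0],"twist":[0,0,0]}]'
python3 - <<'E'
from h import *
t=bot.camera("top")[:,:,::-1];s=bot.camera("scene")[:,:,::-1]
cv2.imwrite("pics/fin.png",np.hstack([cv2.resize(t[110:310,270:400],(390,600),interpolation=3),cv2.resize(s[140:280,260:355],(407,600),interpolation=3)])[:, :797])
E
```

```text
time: 37.15
ee_pos: [0.4365, -0.0161, 0.03]
tcp_rot: [179.7, -0.0, 173.3]
wrist_force: [-0.5, -1.3, 8.8]
opening: 0.0254
grasp_force: 30.9
time: 38.4
ee_pos: [0.2956, -0.0008, 0.2215]
tcp_rot: [179.7, 0.2, 173.4]
wrist_force: [1.0, -0.6, -0.4]
opening: 0.0504
grasp_force: 0.0
```

View pics/fin.png

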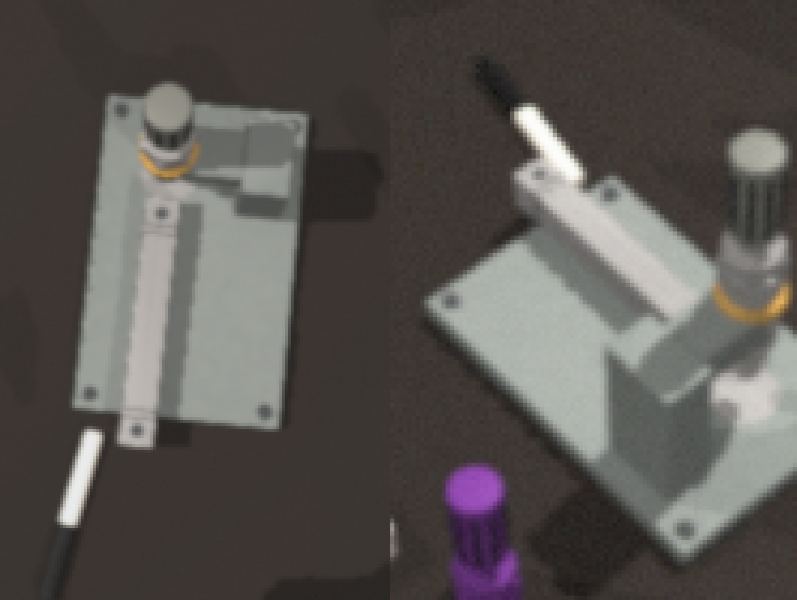

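```bash
python3 - <<'E'
from h import *
c=bot.calibration("top");xd=np.array([.9936,-.1132])
for p in((270+163/3,110+196/3),(270+136/3,110+447/3)): print((plane(c,*p,.045)[:2]-[.632,-.041])@xd)
E
```

```text
-0.02429593301635191
-0.21605631322570165
```

Inner end is 24 mm in front of the axis (the foot reaches 9 mm), the block is lying flat on the plate, and the driver stands on the screw.

```bash
python3 -c "
from workcell import bot
print(bot.job_done())"
```

```text
the job is handed in; nothing more can be done
None
```

The job is handed in: the block pulled at about 6 N against about 2 N free, which I estimate as roughly 1 mm past touch; it now lies on the plate 24 mm in front of the screw axis, clear of the foot and overhanging the front edge by about 26 mm, with the driver standing on the screw and about 38 s used.

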